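# Re-rack the sample pots in reverse order

### The job

The four sample pots in the wooden rack were racked back to front. Move them all into the grey rack, one pot to a well and standing upright on the well's floor, in reverse order: the pot nearest the black end of the wooden rack goes into the grey rack's well farthest from its black end, the next one beside it, and so on, until the pot that was farthest from the wooden rack's black end stands next to the black end of the grey one. Do not tip any pot, and leave the wash bottle, marker pen and beaker nearby alone.

Things in the scene. Friction and masses are not known exactly. Their poses are not given: they have to be found in the camera images.
- wood_rack: Brown wooden rack, fixed: open tray 56 mm (x) by 212 mm (y), wall tops 26 mm above the worktop, with four 48 x 48 mm wells in a row along y, walls 4 mm; a black end block (56 x 16 mm, top at 30 mm) on its +y end. Origin: on the worktop, under the centre of the row (block not counted); z up. Well centres at y = +78 (next to the black block), +26, -26, -78 mm, x = 0; floors 10 mm above the origin.
- grey_rack: Dark grey metal rack, fixed, empty at the start; same shape, sizes, origin and axes as the wooden rack: four 48 x 48 mm wells, wall tops 26 mm above the worktop, black end block on its +y end, well centres at y = +78 (next to the black block), +26, -26, -78 mm, x = 0, well floors 10 mm above the worktop.
- pot_red: Loose sample pot, 40 g or so, upright: white round body 30 mm across with a fixed red screw cap 31 mm (33 mm over its ribs) across on top, 65 mm high in all, cap from 49 to 65 mm. Origin: centre of the underside; z runs up the pot. Stands in the middle of one well of the wooden rack at the start; neighbours stand 52 mm apart.
- pot_yellow: Loose sample pot, 40 g or so, upright: white round body 30 mm across with a fixed yellow screw cap 31 mm (33 mm over its ribs) across on top, 65 mm high in all, cap from 49 to 65 mm. Origin: centre of the underside; z runs up the pot. Stands in the middle of one well of the wooden rack at the start; neighbours stand 52 mm apart.
- pot_green: Loose sample pot, 40 g or so, upright: white round body 30 mm across with a fixed green screw cap 31 mm (33 mm over its ribs) across on top, 65 mm high in all, cap from 49 to 65 mm. Origin: centre of the underside; z runs up the pot. Stands in the middle of one well of the wooden rack at the start; neighbours stand 52 mm apart.
- pot_blue: Loose sample pot, 40 g or so, upright: white round body 30 mm across with a fixed blue screw cap 31 mm (33 mm over its ribs) across on top, 65 mm high in all, cap from 49 to 65 mm. Origin: centre of the underside; z runs up the pot. Stands in the middle of one well of the wooden rack at the start; neighbours stand 52 mm apart.
- clip_red: Small red plastic clip (8 x 18 mm), fixed on the top edge of the wooden rack's near (-x) wall, at the well where the pot with the red cap stands at the start; it stays there and marks that well. Origin: under its top plate, 26 mm above the worktop, 26 mm to -x of that well's centre in the rack's frame. Its top is 28 mm above the worktop. Not to be handled.
- clip_yellow: Small yellow plastic clip (8 x 18 mm), fixed on the top edge of the wooden rack's near (-x) wall, at the well where the pot with the yellow cap stands at the start; it stays there and marks that well. Origin: under its top plate, 26 mm above the worktop, 26 mm to -x of that well's centre in the rack's frame. Its top is 28 mm above the worktop. Not to be handled.
- clip_green: Small green plastic clip (8 x 18 mm), fixed on the top edge of the wooden rack's near (-x) wall, at the well where the pot with the green cap stands at the start; it stays there and marks that well. Origin: under its top plate, 26 mm above the worktop, 26 mm to -x of that well's centre in the rack's frame. Its top is 28 mm above the worktop. Not to be handled.
- clip_blue: Small blue plastic clip (8 x 18 mm), fixed on the top edge of the wooden rack's near (-x) wall, at the well where the pot with the blue cap stands at the start; it stays there and marks that well. Origin: under its top plate, 26 mm above the worktop, 26 mm to -x of that well's centre in the rack's frame. Its top is 28 mm above the worktop. Not to be handled.

How it is judged (in metres and radians):
At the end, for the whole second after the job is handed in: Each pot stands upright (within 7 degrees), at rest, on the floor of a well of the grey rack, within 15 mm of its centre in the rack's x and y; a pot from the wooden rack's well at y (see the clip of its colour) is in the grey rack's well at -y: the row is reversed (((y of clip_red in the frame of wood_rack between 0.058 and 0.098 m and y of pot_red in the frame of grey_rack between -0.093 and -0.063 m) or (y of clip_red in the frame of wood_rack between 0.006 and 0.046 m and y of pot_red in the frame of grey_rack between -0.041 and -0.011 m) or (y of clip_red in the frame of wood_rack between -0.046 and -0.006 m and y of pot_red in the frame of grey_rack between 0.011 and 0.041 m) or (y of clip_red in the frame of wood_rack between -0.098 and -0.058 m and y of pot_red in the frame of grey_rack between 0.063 and 0.093 m)) and x of pot_red in the frame of grey_rack between -0.015 and 0.015 m and z of each of pot_red, pot_yellow, pot_green, pot_blue in the frame of grey_rack below 0.015 m and angle between each of pot_red, pot_yellow, pot_green, pot_blue's own z axis and vertical below 0.12 rad and linear speed of each of pot_red, pot_yellow, pot_green, pot_blue below 0.02 m/s and angular speed of each of pot_red, pot_yellow, pot_green, pot_blue below 0.3 rad/s and ((y of clip_yellow in the frame of wood_rack between 0.058 and 0.098 m and y of pot_yellow in the frame of grey_rack between -0.093 and -0.063 m) or (y of clip_yellow in the frame of wood_rack between 0.006 and 0.046 m and y of pot_yellow in the frame of grey_rack between -0.041 and -0.011 m) or (y of clip_yellow in the frame of wood_rack between -0.046 and -0.006 m and y of pot_yellow in the frame of grey_rack between 0.011 and 0.041 m) or (y of clip_yellow in the frame of wood_rack between -0.098 and -0.058 m and y of pot_yellow in the frame of grey_rack between 0.063 and 0.093 m)) and x of pot_yellow in the frame of grey_rack between -0.015 and 0.015 m and ((y of clip_green in the frame of wood_rack between 0.058 and 0.098 m and y of pot_green in the frame of grey_rack between -0.093 and -0.063 m) or (y of clip_green in the frame of wood_rack between 0.006 and 0.046 m and y of pot_green in the frame of grey_rack between -0.041 and -0.011 m) or (y of clip_green in the frame of wood_rack between -0.046 and -0.006 m and y of pot_green in the frame of grey_rack between 0.011 and 0.041 m) or (y of clip_green in the frame of wood_rack between -0.098 and -0.058 m and y of pot_green in the frame of grey_rack between 0.063 and 0.093 m)) and x of pot_green in the frame of grey_rack between -0.015 and 0.015 m and ((y of clip_blue in the frame of wood_rack between 0.058 and 0.098 m and y of pot_blue in the frame of grey_rack between -0.093 and -0.063 m) or (y of clip_blue in the frame of wood_rack between 0.006 and 0.046 m and y of pot_blue in the frame of grey_rack between -0.041 and -0.011 m) or (y of clip_blue in the frame of wood_rack between -0.046 and -0.006 m and y of pot_blue in the frame of grey_rack between 0.011 and 0.041 m) or (y of clip_blue in the frame of wood_rack between -0.098 and -0.058 m and y of pot_blue in the frame of grey_rack between 0.063 and 0.093 m)) and x of pot_blue in the frame of grey_rack between -0.015 and 0.015 m); the robot touches nothing.
It fails at once if a pot is tipped (more than 35 degrees from upright) (angle between any of pot_red, pot_yellow, pot_green, pot_blue's own z axis and vertical above 0.61 rad).
It fails at once if the wash bottle is disturbed (moved more than 30 mm) (distance of wash_bottle from where it was at the start of the episode above 0.03 m).
It fails at once if the marker pen is disturbed (moved more than 30 mm) (distance of marker from where it was at the start of the episode above 0.03 m).
It fails at once if the beaker is disturbed (moved more than 30 mm) (distance of beaker from where it was at the start of the episode above 0.03 m).
It also fails if it takes over 99 s, if anything falls off the work surface, if the arm or the gripper's body presses on something with over 40 N, if the wrist force passes 120 N, or if a joint passes its speed limit or range.

### The arm

A 6-joint arm with a two-finger parallel gripper is mounted at the origin on the work surface; the furniture and walls round the work are solid. World frame = base frame: x ahead of the robot, y to its left, z up, the work surface at z = 0. Lengths are in mm, angles in rad, forces in N, time in s.
With the tool pointing down it reaches from about 400 to 925 mm from the base axis. Payload 12.5 kg.
Tool frame: the origin (TCP) lies at the centre of the arm's flange, where the gripper is bolted on; the fingertips stand 190 mm ahead of it and the grasp point (between the pads) lies env.grip_point_offset ahead of it (env.grip_point_offset is the distance from the TCP to the grasp point, in mm); z points along the fingers, x is the direction in which the jaws open and shut, and the axes are right-handed (so a half turn about z gives the same grasp; the last joint's range is limited). The gripper opens to 95 mm and grips with 3 to 60 N. Pads are 20 mm wide; open, the fingers measure 119 mm over their backs; the gripper's body (75 mm by 180 mm) begins 59 mm behind the grasp point.
Start: joints at [-1.232, 0.491, 1.559, -0, 1.092, -0.106], TCP at [268.942, -564.177, 404.761] pointing down, gripper open.
Joint ranges: [-3.1, 3.1], [-0.84, 2.19], [0.05, 2.79], [-1.13, 4.28], [0.06, 2.93], [-2.69, 2.69]. Speed limits (rad/s): [2.22, 2.22, 2.79, 3.14, 3.14, 3.14].

### API

Orientations are given as [roll, pitch, yaw] about the fixed x, y, z axes, in that order (R = Rz(yaw) Ry(pitch) Rx(roll)).
In Python, from cell import state, read_camera, camera_model, job_done, env gives the robot as it stands.
- The arm moves only by the tool arm_command, never from a script. Its argument "steps" is a list of rows, each a list of 6 numbers: the shift along the tool's x, y, z in cm, then the turn, a rotation vector about the tool's x, y, z in degrees. In form: [[dx, dy, dz, rx, ry, rz], ...]. A call has 1 to 12 rows; each row is the pose to reach, as a shift and turn from the pose commanded when the call began, along the tool's axes at that moment; what a row does not reach only later rows make up. A row lasts 1/12 s, in which the tool goes at most 41.7 mm and 7.16 degrees, less where a joint would pass 70% of its speed; a pose out of reach is approached as far as the arm can. A call with a gripper value outside its range is refused whole. "jaw" is the finger opening in cm, from 0 to 9.51, set as the call begins (left out, the last holds). The fingers move at their own pace and stop on an object; the grip force is fixed at half the most. Time passes only in rows, so rows that repeat a pose let the fingers close. It gives the time, the measured TCP pose, the force and the opening at its end, in the units of the state.
- state(): the state, without advancing time (a new reading comes with each control period).
- read_camera(name): name is "scene" or "top" or "wrist"; returns the picture (384x512x3 uint8, red, green, blue); there is no depth.
- camera_model(name): a dict with "K" (3x3 intrinsics, pixels), "xyz" and "rotation" of the camera in the world. Camera axes: x right, y up, looking along -z (the intrinsics and any distortion apply to the point x, -y, -z); pixel columns grow to the right and rows downward; lengths in mm; the calibration is good to about 2 mm. A picture is of the moment at which its call begins: read the wrist's pose just before it. camera_model takes no time and is no camera call; for the wrist camera it gives the pose at the moment of the call.
- job_done(): hands the job in, once; it reports no verdict.
The state is a dict: "t": time; "joints": joint angles; "qvel": joint speeds; "tau": joint torques, N m; "eef_pos": TCP position; "tcp_rot": TCP orientation; "ft_force": force on the tool from outside, world axes, zero at the start; "moment": the same for the moment, N m; "opening": opening from 0.0 (shut) to 1.0 (fully open).
Only numpy, scipy, OpenCV 4.12 (cv2) and the standard library are available. Lean on these libraries where they do the work, as an engineer would, in place of code of your own. Each camera call takes 0.05 s, during which the arm holds its last target. There are 200 camera calls.

## Working session

There is one attempt and no reset: what is moved stays moved. The work goes in short steps, Python scripts to look and compute and a tool call to move; the robot and the scene stay as the last step left them, time stands still between calls to the robot, and variables do not carry over. Pictures are saved under pics/ and viewed, about 12 in all and at most 16, crops included, and the job is handed in when it is done.

Besides the shell and the picture viewer there is one more tool, called after ">>>" as a command line: name --pt "numbers of a row" for each row, then --argument value for the rest. arm_command: Moves the arm, as the interface text tells. Its arguments: {"type":"object","properties":{"steps":{"type":"array"},"jaw":{"type":"number"}},"required":["steps"]}

```bash
mkdir -p pics; ls; python3 - <<'E'
from cell import *
import cv2
s=state();print(s['t'],s['eef_pos'],s['tcp_rot'],s['opening'],env.grip_point_offset)
for n in("scene","top"):
    cv2.imwrite(f"pics/{n}0.png",read_camera(n)[:,:,::-1]);m=camera_model(n);print(n,m)
E
```

```text
pics
0.0 [ 268.94247456 -564.14030263  404.1868585 ] [-3.14146336e+00  1.05267501e-03 -1.12595630e+00] 1.000459352313987 171.3
scene {'K': array([[352.7813675 ,   0.        , 252.5848643 ],
       [  0.        , 352.7813675 , 192.71011873],
       [  0.        ,   0.        ,   1.        ]]), 'xyz': array([765.93913452, 666.74580727, 457.80724527]), 'rotation': array([1.07109832, 0.02456892, 2.91935566])}
top {'K': array([[412.54543199,   0.        , 250.5907759 ],
       [  0.        , 412.54543199, 185.13607693],
       [  0.        ,   0.        ,   1.        ]]), 'xyz': array([ 504.20323298,  -90.54731045, 1018.4745132 ]), 'rotation': array([ 0.10811334,  0.00346193, -1.58071796])}
```

View pics/top0.png

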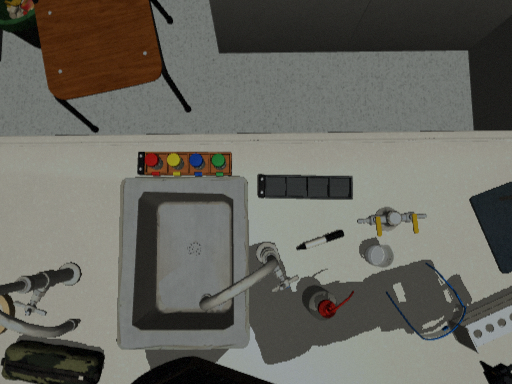

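View pics/scene0.png

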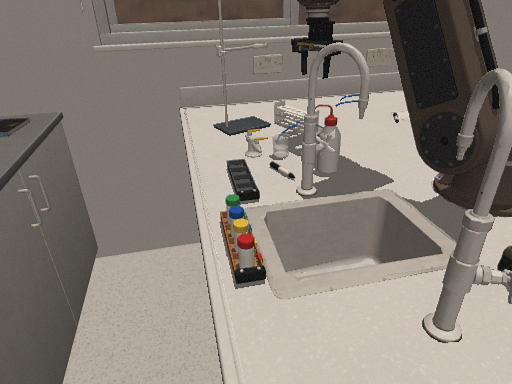

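The top view shows both black ends on the left (+y). From the black end, the wooden rack (columns 138–231, row ~162) holds red, yellow, blue and green. The grey rack is at columns 258–352, row ~187. The scene view shows tall taps by the sink on the -x side.

```bash
cat > h.py <<'E'
from cell import *
import numpy as np, cv2
from scipy.spatial.transform import Rotation as R
def ray(n,u,v,z,m=None):
    m=m or camera_model(n); d=np.linalg.inv(m['K'])@[u,v,1]; d=R.from_euler('xyz',m['rotation']).as_matrix()@[d[0],-d[1],-d[2]]
    c=np.array(m['xyz']); return (c+d*(z-c[2])/d[2])[:2]
def pix(n,p,m=None):
    m=m or camera_model(n); q=R.from_euler('xyz',m['rotation']).as_matrix().T@(np.array(p)-m['xyz'])
    q=m['K']@[q[0],-q[1],-q[2]]; return q[:2]/q[2]
def tool(p):  # world grasp point target -> shift in tool axes, cm, from measured pose
    s=state(); T=R.from_euler('xyz',s['tcp_rot']).as_matrix()
    return T.T@(np.array(p)-(s['eef_pos']+T[:,2]*env.grip_point_offset))/10
E
python3 - <<'E'
from h import *
im=cv2.imread('pics/top0.png')[140:210,125:365]
cv2.imwrite('pics/crop.png',cv2.resize(im,(0,0),fx=3.3,fy=3.3,interpolation=cv2.INTER_CUBIC))
for u,v in((152,159),(175,159),(197,160),(218,160)): print(ray('top',u,v,65))
for u,v in((266,187),(352,187)): print(ray('top',u,v,26))
print('tap base',ray('top',270,252,0),'spout',ray('top',205,300,250))
E
```

```text
[671.68619658 142.08768001]
[671.11892009  88.17024237]
[668.20489756  36.60705019]
[667.68789734 -12.57205382]
[ 607.03477097 -125.3988999 ]
[ 604.89826176 -333.19175441]
tap base [ 450.19285949 -133.84548278] spout [378.28363171  -3.68349419]
```

View pics/crop.png

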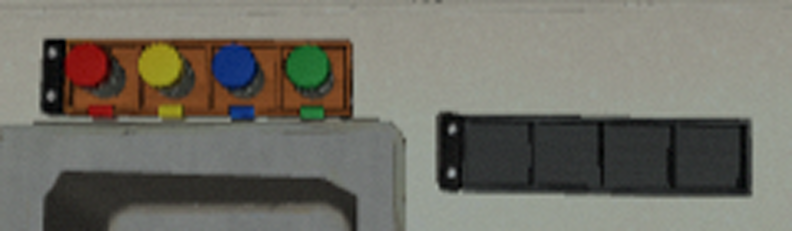

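The enlarged crop shows the caps at (88,64), (160,65), (236,66) and (307,66). The wooden rack's corners are about (43,41) to (351,115). The grey rack runs from (438,114) to (750,194) and is turned slightly.

```bash
python3 - <<'E'
from h import *
np.set_printoptions(precision=1,suppress=True)
f=lambda a,b,z:ray('top',125+(a+.5)/3.3-.5,140+(b+.5)/3.3-.5,z)
for a,b in((88,64),(160,65),(236,66),(307,66)): print('cap',f(a,b,65))
for n,z,P in(('wood',26,((66,41),(66,114),(351,41),(351,115))),('grey',26,((463,117),(463,190),(750,120.5),(750,194)))):
    q=np.array([f(a,b,z) for a,b in P]); c=q.mean(0); d=(q[:2].mean(0)-q[2:].mean(0)); print(n,q.tolist(),c,np.linalg.norm(d),'yaw',np.arctan2(-d[0],d[1]))
s=state();print(s['eef_pos'],s['tcp_rot'])
T=R.from_euler('xyz',s['tcp_rot']).as_matrix();print(T)
m=camera_model('wrist');print(m['xyz'],T.T@(m['xyz']-s['eef_pos']),m['K'][0,0])
print(T.T@[1,0,0],T.T@[0,1,0])
E
```

```text
cap [671.6 143.7]
cap [670.3  92.5]
cap [669.1  38.6]
cap [668.5 -11.8]
wood [[695.8648961468199, 169.8441874363595], [641.3284783452058, 168.87307681796585], [693.6319169189906, -41.19390863614766], [638.406479235771, -40.928784371296494]] [667.3  64.1] 210.4357642071243 yaw -0.012248648081860313
grey [[636.0679579438614, -123.26780953977402], [582.2629536461582, -122.53181434056853], [631.2877336282896, -333.96970511234514], [577.1988888362707, -332.0001435764425]] [ 606.7 -227.9] 210.14276566418178 yaw -0.023425002194671318
[ 268.9 -564.1  404.2] [-3.1  0.  -1.1]
[[ 0.4 -0.9 -0. ]
 [-0.9 -0.4  0. ]
 [-0.  -0.  -1. ]]
[ 344.9 -528.4  384.2] [  0.4 -83.9  20.1] 310.29188981921885
[ 0.4 -0.9 -0. ] [-0.9 -0.4  0. ]
```

```bash
python3 - <<'E'
from h import *
np.set_printoptions(precision=1,suppress=True)
print('rod base',ray('scene',226,127,0),'tap base scene',ray('scene',307,190,0),'bottle',ray('scene',328,170,0),'top',ray('top',380,255,30))
for n,p in(('tap',(450,-134)),('rod',ray('scene',226,127,0)),('bottle',ray('scene',328,170,0))):
    print(n,[(z,pix('scene',[*p,z])) for z in(100,200,300,350,400,450)])
for z in (150,250,350): print(z,ray('top',205,300,z))
for z in (200,250): print('d',z,tool([607,-150,z]))
E
```

```text
rod base [ 573.2 -736.3] tap base scene [ 445.4 -129.8] bottle [ 339.4 -233.7] top [ 442.2 -392.5]
tap [(100, array([306.6, 155.6])), (200, array([308.6, 117.9])), (300, array([310.8,  75.8])), (350, array([312. ,  52.9])), (400, array([313.3,  28.5])), (450, array([314.7,   2.6]))]
rod [(100, array([224.5, 102.8])), (200, array([222.9,  77. ])), (300, array([221.1,  49.2])), (350, array([220.2,  34.6])), (400, array([219.2,  19.4])), (450, array([218.3,   3.6]))]
bottle [(100, array([330.7, 138.7])), (200, array([333.6, 104.2])), (300, array([336.9,  66.2])), (350, array([338.6,  45.7])), (400, array([340.5,  24.1])), (450, array([342.5,   1.3]))]
150 [361.9   7.6]
250 [378.3  -3.7]
350 [394.7 -15. ]
d 200 [-22.8 -48.3   3.3]
d 250 [-22.8 -48.3  -1.7]
```

```bash
python3 - <<'E'
from h import *
np.set_printoptions(precision=2,suppress=True)
print('d',tool([607,-228,250]),tool([640,-60,250]),np.degrees(state()['tcp_rot']),state()['joints'])
E
```

```text
d [-15.78 -44.98  -1.69] [-29.53 -55.19  -1.67] [-179.99    0.06  -64.51] [-1.23  0.49  1.56 -0.    1.09 -0.11]
```

>>> arm_command --pt "-1.3 -3.8 -0.2 0 0 -5.5" --pt "-2.6 -7.5 -0.4 0 0 -11" --pt "-3.9 -11.2 -0.6 0 0 -16.5" --pt "-5.3 -15 -0.8 0 0 -22" --pt "-6.6 -18.8 -1 0 0 -27.5" --pt "-7.9 -22.5 -1.2 0 0 -33" --pt "-9.2 -26.2 -1.4 0 0 -38.5" --pt "-10.5 -30 -1.6 0 0 -44" --pt "-11.8 -33.7 -1.7 0 0 -50" --pt "-13.2 -37.5 -1.7 0 0 -55" --pt "-14.5 -41.2 -1.7 0 0 -60" --pt "-15.8 -45 -1.7 0 0 -63.4" --jaw 7

```text
t: 1.1
eef_pos: [608.2, -226.2, 421.6]
tcp_rot: [-3.141, 0.0, -0.015]
ft_force: [0.2, -1.7, 0.5]
opening: 0.739
```

>>> arm_command --pt "1 -3.5 0 0 0 0" --pt "2 -7 0 0 0 0" --pt "3 -10.5 0 0 0 0" --pt "4 -14 0 0 0 0" --pt "5 -17.5 0 0 0 0" --pt "5.7 -20.7 0 0 0 0" --pt "5.7 -20.7 0 0 0 0" --pt "5.7 -20.7 0 0 0 0"

```text
t: 1.77
eef_pos: [668.4, -20.3, 421.2]
tcp_rot: [3.142, 0.001, -0.017]
ft_force: [-0.3, -1.2, -0.2]
opening: 0.736
```

```bash
python3 - <<'E'
from h import *
np.set_printoptions(precision=3,suppress=True)
s=state();m=camera_model('wrist');cv2.imwrite('pics/w1.png',cv2.resize(read_camera('wrist')[:,:,::-1],(800,600)))
print(s['t'],s['eef_pos'],s['joints'],m['xyz'],m['rotation'])
for i,y in enumerate((78,26,-26,-78)):
    p=np.array([667.3,64.1])+[.012*y,y]; print(p,pix('wrist',[*p,75],m)*800/512)
E
```

```text
1.7667 [668.385 -20.308 421.181] [-0.129  0.541  1.422 -0.     1.18  -0.112] [670.131  63.15  401.139] [-0.298  0.001 -0.016]
[668.236 142.1  ] [390.529  13.695]
[667.612  90.1  ] [391.123 107.459]
[666.988  38.1  ] [391.659 192.251]
[666.364 -13.9  ] [392.146 269.302]
```

View pics/w1.png

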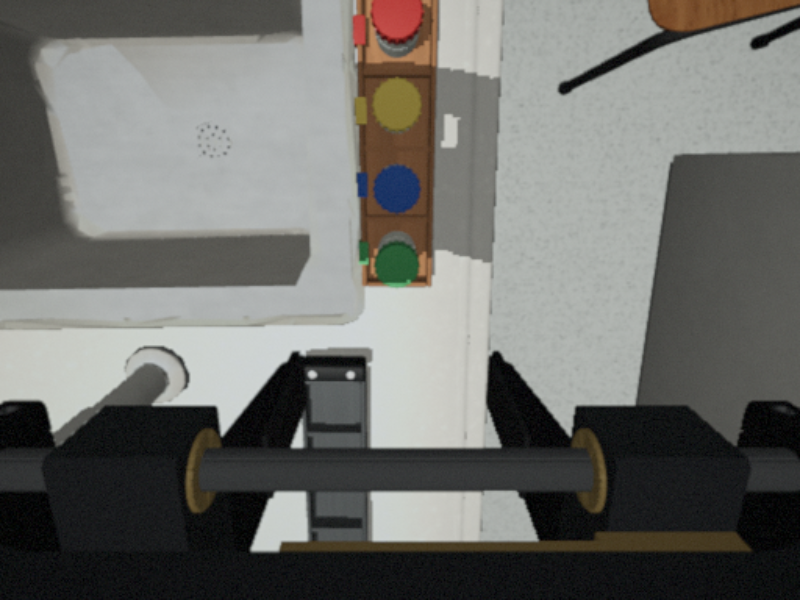

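The wrist picture (800×600) shows yellow at (397,104), blue at (397,189), green at (397,264) and red at about (397,13). That is a few mm to +x of the first estimate. The jaw and the body's long side lie along x.

```bash
python3 - <<'E'
from h import *
np.set_printoptions(precision=2,suppress=True)
k=512/800
for u,v in((397,104),(397,189),(397,264)): print(ray('wrist',u*k,v*k,75))
# grey black block far corners: 
for u,v in((306,362),(368,362),(309,435),(368,435)): print('grey',ray('wrist',u*k,v*k,26))
for y in (142,91,39,-12): print(y,tool([670.5,y,120]))
E
```

```text
[671.34  90.7 ]
[670.47  38.76]
[669.63 -11.6 ]
grey [ 591.52 -105.63]
grey [ 643.73 -106.53]
grey [ 589.12 -175.87]
grey [ 641.32 -176.77]
142 [ -0.05 -16.37  13.  ]
91 [  0.05 -11.27  13.  ]
39 [ 0.14 -6.07 13.  ]
-12 [ 0.23 -0.97 13.  ]
```

>>> arm_command --pt "0 -3.5 1 0 0 0" --pt "0 -7 2 0 0 0" --pt "0 -10.5 4 0 0 0" --pt "0 -14 7 0 0 0" --pt "0.1 -16.4 10 0 0 0" --pt "0.1 -16.4 13 0 0 0" --pt "0.1 -16.4 16 0 0 0" --pt "0.1 -16.4 18.6 0 0 0" --pt "0.1 -16.4 18.6 0 0 0" --pt "0.1 -16.4 18.6 0 0 0"

```text
t: 2.65
eef_pos: [672.6, 140.6, 235.0]
tcp_rot: [3.141, 0.002, -0.021]
ft_force: [-0.1, 0.7, 0.9]
opening: 0.741
```

```bash
python3 - <<'E'
from h import *
np.set_printoptions(precision=2,suppress=True)
s=state();print(s['joints'],s['eef_pos'],tool([671.5,142.3,65]))
cv2.imwrite('pics/w2.png',read_camera('scene')[:,:,::-1])
from scipy.optimize import least_squares
D=[(625,404.19,.491,1.559)]
D=np.array([(625,404.19,.491,1.559),(np.hypot(668.385,20.308),421.18,.541,1.422),(np.hypot(*s['eef_pos'][:2]),s['eef_pos'][2],s['joints'][1],s['joints'][2])])
r,z,a,b=D.T
f=lambda p:np.r_[p[0]+p[1]*np.sin(a)+p[2]*np.sin(a+b)+p[3]*np.cos(a+b)-r,p[4]+p[1]*np.cos(a)+p[2]*np.cos(a+b)-p[3]*np.sin(a+b)-z]
print(least_squares(f,[0,600,500,0,100]).x)
E
```

```text
[ 0.11  0.76  1.53 -0.    0.85  0.13] [672.56 140.62 235.04] [-0.07 -0.17 -0.13]
[  3.95 581.2  411.8   39.7  116.93]
```

View pics/w2.png

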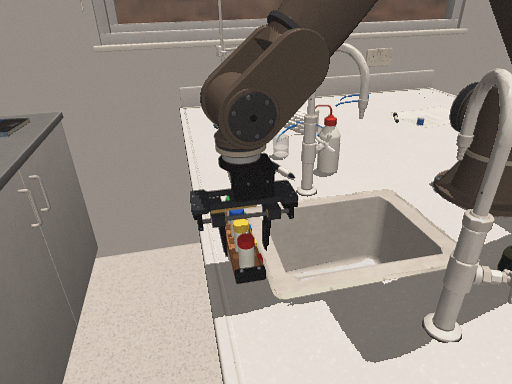

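Fingers straddle the red cap, and the forearm slopes steeply enough to pass over the tap. I'm closing now.

>>> arm_command --pt "-0.1 -0.1 0 0 0 0" --pt "-0.1 -0.1 0 0 0 0" --pt "-0.1 -0.1 0 0 0 0" --pt "-0.1 -0.1 0 0 0 0" --pt "-0.1 -0.1 0 0 0 0" --pt "-0.1 -0.1 0 0 0 0" --pt "-0.1 -0.1 0 0 0 0" --pt "-0.1 -0.1 0 0 0 0" --jaw 2

```text
t: 3.37
eef_pos: [671.4, 142.9, 235.9]
tcp_rot: [3.142, -0.0, -0.019]
ft_force: [-1.0, -0.6, 1.4]
opening: 0.32
```

>>> arm_command --pt "0 0 -2 0 0 0" --pt "0 0 -5 0 0 0" --pt "0 0 -8 0 0 0" --pt "0 0 -11 0 0 0" --pt "-0.3 3.5 -12 0 0 0" --pt "-0.8 7 -12 0 0 0" --pt "-1.3 10.5 -12 0 0 0" --pt "-1.8 14 -12 0 0 0" --pt "-2.3 17.5 -12 0 0 0" --pt "-2.8 21 -12 0 0 0" --pt "-3.3 24.5 -12 0 0 0" --pt "-3.8 28 -12 0 0 0"

```text
t: 4.37
eef_pos: [627.4, -137.9, 355.7]
tcp_rot: [3.142, 0.0, -0.019]
ft_force: [0.1, -0.0, 0.2]
opening: 0.32
```

>>> arm_command --pt "-0.3 3.5 0 0 0 0" --pt "-0.7 7 0 0 0 0" --pt "-1.1 10.5 0 0 0 0" --pt "-1.5 14 0 0 0 0" --pt "-1.9 17 0 0 0 0" --pt "-1.9 17 0 0 0 0" --pt "-1.9 17 0 0 0 0"

```text
t: 4.95
eef_pos: [605.1, -307.3, 355.3]
tcp_rot: [-3.141, 0.0, -0.022]
ft_force: [-0.1, 0.9, -0.3]
opening: 0.321
```

```bash
python3 - <<'E'
from h import *
np.set_printoptions(precision=2,suppress=True)
s=state();m=camera_model('wrist');cv2.imwrite('pics/w3.png',cv2.resize(read_camera('wrist')[:,:,::-1],(800,600)))
print(s['eef_pos'],s['tcp_rot'],s['opening'],m['xyz'],m['rotation'])
for y in (122,106,78,26,-26,-78,-106):
    for x in(-28,28):
        p=np.array([606.7,-228])+[x+.0234*y,y-.0234*x]; print((x,y),pix('wrist',[*p,26],m)*800/512)
E
```

```text
[ 605.13 -307.3   355.29] [-3.14  0.   -0.02] 0.32092669217277103 [ 607.34 -223.86  335.27] [-0.3   0.   -0.02]
(-28, 122) [343.04 -76.5 ]
(28, 122) [447.05 -76.3 ]
(-28, 106) [343.91 -41.92]
(28, 106) [446.09 -41.72]
(-28, 78) [345.37  15.75]
(28, 78) [444.48  15.93]
(-28, 26) [347.85 114.15]
(28, 26) [441.74 114.33]
(-28, -26) [350.08 202.69]
(28, -26) [439.27 202.86]
(-28, -78) [352.11 282.79]
(28, -78) [437.03 282.95]
(-28, -106) [353.12 322.84]
(28, -106) [435.92 322.99]
```

View pics/w3.png

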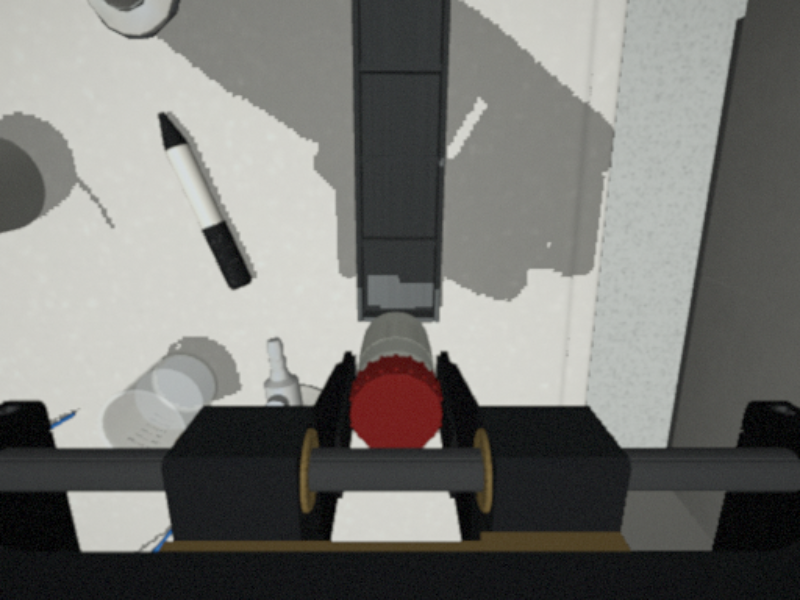

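The grey rack's right end is at row ~320 (columns 358–440), with dividers at rows 238, ~160 and 72. That puts the rack about 3 mm to +x and 2.5 mm to +y of the top-view estimate. The red pot hangs straight.

>>> arm_command --pt "0.15 -0.2 1.5 0 0 0" --pt "0.3 -0.4 4 0 0 0" --pt "0.3 -0.4 7 0 0 0" --pt "0.3 -0.4 9 0 0 0" --pt "0.3 -0.4 10.5 0 0 0" --pt "0.3 -0.4 11.3 0 0 0" --pt "0.3 -0.4 11.8 0 0 0" --pt "0.3 -0.4 11.8 0 0 0" --pt "0.3 -0.4 11.8 0 0 0" --pt "0.3 -0.4 11.8 0 0 0"

```text
t: 5.83
eef_pos: [609.0, -301.8, 238.9]
tcp_rot: [3.141, -0.001, -0.019]
ft_force: [-0.5, -0.5, -0.9]
opening: 0.318
```

```bash
python3 - <<'E'
from h import *
s=state();print(s['eef_pos'],s['ft_force'],s['joints'])
cv2.imwrite('pics/s4.png',read_camera('scene')[:,:,::-1])
E
```

```text
[ 609.00256868 -301.83244522  238.92424229] [-0.46781518 -0.53332248 -0.88481226] [-5.57238312e-01  7.47609218e-01  1.55361790e+00 -5.48505317e-05
  8.38608319e-01 -5.38029490e-01]
```

View pics/s4.png

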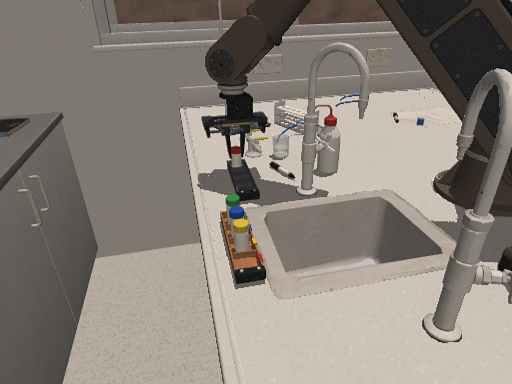

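Red is in the end well, and the arm passes behind and above the tap with room. I'll lower the last 3 mm and release.

>>> arm_command --pt "0 0 0.15 0 0 0" --pt "0 0 0.2 0 0 0" --pt "0 0 0.2 0 0 0" --pt "0 0 0.2 0 0 0"

```text
t: 6.22
eef_pos: [608.7, -302.1, 235.9]
tcp_rot: [3.141, -0.0, -0.02]
ft_force: [0.4, 0.2, 0.6]
opening: 0.322
```

>>> arm_command --pt "0 0 0 0 0 0" --pt "0 0 0 0 0 0" --pt "0 0 0 0 0 0" --pt "0 0 0 0 0 0" --pt "0 0 0 0 0 0" --pt "0 0 0 0 0 0" --pt "0 0 -2 0 0 0" --pt "0 0 -4 0 0 0" --pt "0 0 -7 0 0 0" --pt "0 0 -9 0 0 0" --pt "0 0 -9 0 0 0" --pt "0 0 -9 0 0 0" --jaw 7

```text
t: 7.22
eef_pos: [608.7, -301.9, 326.8]
tcp_rot: [3.14, -0.002, -0.019]
ft_force: [0.1, -0.2, 0.1]
opening: 0.736
```

```bash
python3 - <<'E'
from h import *
np.set_printoptions(precision=2,suppress=True)
s=state();print(s['t'],s['eef_pos'],s['tcp_rot'],s['ft_force'],tool([671.2,90.7,155]))
E
```

```text
7.2167 [ 608.68 -301.91  326.77] [ 3.14 -0.   -0.02] [ 0.06 -0.18  0.12] [  5.46 -39.4    0.01]
```

>>> arm_command --pt "0.5 -3.5 0 0 0 0" --pt "1 -7 0 0 0 0" --pt "1.5 -10.5 0 0 0 0" --pt "2 -14 0 0 0 0" --pt "2.5 -17.5 0 0 0 0" --pt "3 -21 0 0 0 0" --pt "3.5 -24.5 0 0 0 0" --pt "4 -28 0 0 0 0" --pt "4.5 -31.5 0 0 0 0" --pt "5 -35 0 0 0 0" --pt "5.5 -39 0 0 0 0" --pt "5.5 -39.4 0 0 0 0"

```text
t: 8.22
eef_pos: [671.4, 96.4, 324.1]
tcp_rot: [-3.141, 0.002, -0.016]
ft_force: [0.1, 0.1, 0.6]
opening: 0.737
```

>>> arm_command --pt "0 0 0 0 0 0" --pt "0 0 0 0 0 0" --pt "0 0 3 0 0 0" --pt "0 0 6 0 0 0" --pt "0 0 8 0 0 0" --pt "0 0 9 0 0 0" --pt "0 0 9 0 0 0" --pt "0 0 9 0 0 0"

```text
t: 8.88
eef_pos: [671.6, 89.8, 235.9]
tcp_rot: [3.141, 0.0, -0.021]
ft_force: [-0.1, -0.1, 0.5]
opening: 0.738
```

```bash
python3 - <<'E'
from h import *
np.set_printoptions(precision=2,suppress=True)
s=state();print(s['t'],s['eef_pos'],s['ft_force'],tool([671.2,90.7,65]))
cv2.imwrite('pics/w5.png',read_camera('wrist')[:,:,::-1])
E
```

```text
8.8833 [671.64  89.82 235.94] [-0.09 -0.07  0.52] [-0.04 -0.09 -0.04]
```

View pics/w5.png

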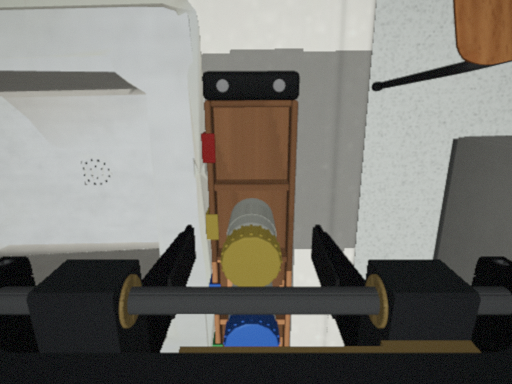

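Yellow (250,258) sits centred between the fingers. Closing and carrying it over.

>>> arm_command --pt "0 0 0 0 0 0" --pt "0 0 0 0 0 0" --pt "0 0 0 0 0 0" --pt "0 0 0 0 0 0" --pt "0 0 0 0 0 0" --pt "0 0 0 0 0 0" --pt "0 0 0 0 0 0" --pt "0 0 -2 0 0 0" --pt "0 0 -5 0 0 0" --pt "0 0 -8 0 0 0" --pt "0 0 -11 0 0 0" --pt "0 0 -12 0 0 0" --jaw 2

```text
t: 9.93
eef_pos: [671.7, 91.0, 360.2]
tcp_rot: [-3.141, -0.006, -0.019]
ft_force: [0.1, 0.6, -0.3]
opening: 0.32
```

>>> arm_command --pt "-0.5 3.5 0 0 0 0" --pt "-1 7 0 0 0 0" --pt "-1.5 10.5 0 0 0 0" --pt "-2 14 0 0 0 0" --pt "-2.5 17.5 0 0 0 0" --pt "-3 21 0 0 0 0" --pt "-3.6 24.5 0 0 0 0" --pt "-4.3 28 0 0 0 0" --pt "-5 31 0 0 0 0" --pt "-5.6 34.3 0 0 0 0" --pt "-5.6 34.3 0 0 0 0" --pt "-5.6 34.3 0 0 0 0"

```text
t: 10.93
eef_pos: [608.2, -252.5, 354.7]
tcp_rot: [-3.141, 0.001, -0.022]
ft_force: [-0.3, 0.8, 0.0]
opening: 0.32
```

```bash
python3 - <<'E'
from h import *
np.set_printoptions(precision=2,suppress=True)
s=state();print(s['t'],s['eef_pos'],s['opening'],tool([609,-251,65]))
cv2.imwrite('pics/w6.png',read_camera('wrist')[:,:,::-1])
for y in (130,104,52,0,-52): print(pix('wrist',[609.7+.0234*y,-225.5+y,26]))
E
```

```text
10.9333 [ 608.18 -252.5   354.74] 0.32043871498059473 [ 0.11 -0.14 11.84]
[254.15  12.12]
[254.03  44.38]
[253.82 103.95]
[253.62 157.7 ]
[253.44 206.46]
```

View pics/w6.png

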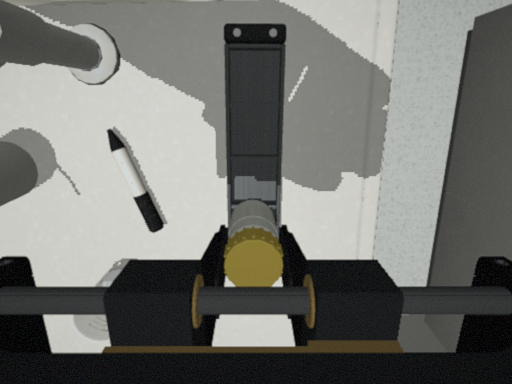

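The block's inner edge is at row ~41 as predicted, the dividers are at ~154 and 204, and the column centre is 255. That confirms the grey rack's pose to about 2 mm. Lowering yellow.

>>> arm_command --pt "0.1 -0.2 1.5 0 0 0" --pt "0.1 -0.2 4 0 0 0" --pt "0.1 -0.2 7 0 0 0" --pt "0.1 -0.2 9 0 0 0" --pt "0.1 -0.2 10.5 0 0 0" --pt "0.1 -0.2 11.3 0 0 0" --pt "0.1 -0.2 11.8 0 0 0" --pt "0.1 -0.2 11.9 0 0 0" --pt "0.1 -0.2 11.9 0 0 0" --pt "0.1 -0.2 11.9 0 0 0"

```text
t: 11.82
eef_pos: [610.0, -248.8, 237.7]
tcp_rot: [3.141, -0.001, -0.019]
ft_force: [0.2, 0.1, -0.8]
opening: 0.318
```

>>> arm_command --pt "0 0 0 0 0 0" --pt "0 0 0 0 0 0"

```text
t: 11.98
eef_pos: [609.8, -249.1, 237.5]
tcp_rot: [3.141, -0.001, -0.02]
ft_force: [-0.1, -0.1, -0.3]
opening: 0.317
```

>>> arm_command --pt "0 0 0.1 0 0 0" --pt "0 0 0.1 0 0 0" --pt "0 0 0.1 0 0 0"

```text
t: 12.23
eef_pos: [609.7, -249.1, 235.8]
tcp_rot: [3.141, -0.0, -0.02]
ft_force: [-0.5, -0.4, -0.2]
opening: 0.318
```

>>> arm_command --pt "0 0 0 0 0 0" --pt "0 0 0 0 0 0" --pt "0 0 0 0 0 0" --pt "0 0 0 0 0 0" --pt "0 0 0 0 0 0" --pt "0 0 0 0 0 0" --pt "0 0 -2 0 0 0" --pt "0 0 -4 0 0 0" --pt "0 0 -7 0 0 0" --pt "0 0 -9 0 0 0" --pt "0 0 -9 0 0 0" --pt "0 0 -9 0 0 0" --jaw 7

```text
t: 13.23
eef_pos: [609.7, -248.9, 326.7]
tcp_rot: [3.141, -0.002, -0.019]
ft_force: [-0.7, -0.4, -0.3]
opening: 0.735
```

```bash
python3 - <<'E'
from h import *
np.set_printoptions(precision=2,suppress=True)
s=state();print(s['t'],s['eef_pos'],s['tcp_rot'],s['ft_force'],tool([670.4,38.8,155]))
E
```

```text
13.2333 [ 609.73 -248.94  326.74] [ 3.14 -0.   -0.02] [-0.67 -0.42 -0.34] [  5.47 -28.9    0.02]
```

>>> arm_command --pt "0.7 -3.5 0 0 0 0" --pt "1.4 -7 0 0 0 0" --pt "2.1 -10.5 0 0 0 0" --pt "2.8 -14 0 0 0 0" --pt "3.5 -17.5 0 0 0 0" --pt "4.2 -21 0 0 0 0" --pt "4.9 -24.5 0 0 0 0" --pt "5.5 -27.5 0 0 0 0" --pt "5.5 -28.9 0 0 0 0" --pt "5.5 -28.9 0 0 0 0" --pt "5.5 -28.9 0 0 0 0"

```text
t: 14.15
eef_pos: [670.1, 39.0, 324.6]
tcp_rot: [3.141, 0.002, -0.018]
ft_force: [0.7, 0.2, -0.2]
opening: 0.736
```

>>> arm_command --pt "0 0 1 0 0 0" --pt "0 0 3 0 0 0" --pt "0 0 6 0 0 0" --pt "0 0 8 0 0 0" --pt "0 0 9 0 0 0" --pt "0 0 9 0 0 0" --pt "0 0 9 0 0 0"

```text
t: 14.73
eef_pos: [670.5, 37.9, 235.6]
tcp_rot: [3.141, 0.0, -0.021]
ft_force: [-0.5, -0.9, 1.0]
opening: 0.74
```

```bash
python3 - <<'E'
from h import *
np.set_printoptions(precision=2,suppress=True)
s=state();print(s['t'],s['eef_pos'],s['ft_force'],tool([670.4,38.8,65]))
E
```

```text
14.7333 [670.53  37.88 235.64] [-0.49 -0.91  0.95] [-0.01 -0.09 -0.07]
```

>>> arm_command --pt "0 0 0 0 0 0" --pt "0 0 0 0 0 0" --pt "0 0 0 0 0 0" --pt "0 0 0 0 0 0" --pt "0 0 0 0 0 0" --pt "0 0 0 0 0 0" --pt "0 0 0 0 0 0" --pt "0 0 -2 0 0 0" --pt "0 0 -5 0 0 0" --pt "0 0 -8 0 0 0" --pt "0 0 -11 0 0 0" --pt "0 0 -12 0 0 0" --jaw 2

```text
t: 15.73
eef_pos: [670.6, 39.0, 360.2]
tcp_rot: [3.141, -0.006, -0.019]
ft_force: [-0.7, 0.8, 0.6]
opening: 0.319
```

>>> arm_command --pt "-0.7 3.5 0 0 0 0" --pt "-1.4 7 0 0 0 0" --pt "-2.1 10.5 0 0 0 0" --pt "-2.9 14 0 0 0 0" --pt "-3.8 17.5 0 0 0 0" --pt "-4.8 21 0 0 0 0" --pt "-5.6 23.8 0 0 0 0" --pt "-5.6 23.8 0 0 0 0" --pt "-5.6 23.8 0 0 0 0" --pt "-5.6 23.8 0 0 0 0"

```text
t: 16.57
eef_pos: [609.8, -197.6, 355.3]
tcp_rot: [-3.141, 0.0, -0.02]
ft_force: [0.0, 1.2, -0.7]
opening: 0.321
```

```bash
python3 - <<'E'
from h import *
np.set_printoptions(precision=2,suppress=True)
s=state();print(s['t'],s['eef_pos'],s['opening'],tool([610.3,-198.5,64.8]))
E
```

```text
16.5667 [ 609.83 -197.6   355.33] 0.3212639507146634 [ 0.06  0.1  11.92]
```

>>> arm_command --pt "0 0.2 1.5 0 0 0" --pt "0 0.2 4 0 0 0" --pt "0 0.2 7 0 0 0" --pt "0 0.2 9 0 0 0" --pt "0 0.2 10.5 0 0 0" --pt "0 0.2 11.4 0 0 0" --pt "0 0.2 11.9 0 0 0" --pt "0 0.2 12 0 0 0" --pt "0 0.2 12 0 0 0" --pt "0 0.2 12 0 0 0" --pt "0 0.2 12 0 0 0"

```text
t: 17.48
eef_pos: [609.9, -199.7, 236.4]
tcp_rot: [3.141, -0.001, -0.019]
ft_force: [-0.0, -0.5, -0.7]
opening: 0.318
```

>>> arm_command --pt "0 0 0.05 0 0 0" --pt "0 0 0.05 0 0 0"

```text
t: 17.65
eef_pos: [609.8, -200.0, 235.6]
tcp_rot: [3.141, -0.001, -0.019]
ft_force: [0.8, 0.5, 1.7]
opening: 0.322
```

>>> arm_command --pt "0 0 0 0 0 0" --pt "0 0 0 0 0 0" --pt "0 0 0 0 0 0" --pt "0 0 0 0 0 0" --pt "0 0 0 0 0 0" --pt "0 0 0 0 0 0" --pt "0 0 -2 0 0 0" --pt "0 0 -4 0 0 0" --pt "0 0 -7 0 0 0" --pt "0 0 -9 0 0 0" --pt "0 0 -9 0 0 0" --pt "0 0 -9 0 0 0" --jaw 7

```text
t: 18.65
eef_pos: [609.7, -199.9, 326.2]
tcp_rot: [3.141, -0.002, -0.019]
ft_force: [-0.4, -0.5, -0.9]
opening: 0.736
```

```bash
python3 - <<'E'
from h import *
np.set_printoptions(precision=2,suppress=True)
s=state();print(s['t'],s['eef_pos'],s['tcp_rot'],s['ft_force'],tool([669.8,-12.2,155]))
E
```

```text
18.65 [ 609.66 -199.93  326.21] [ 3.14 -0.   -0.02] [-0.41 -0.53 -0.92] [  5.61 -18.9   -0.02]
```

>>> arm_command --pt "1 -3.5 0 0 0 0" --pt "2 -7 0 0 0 0" --pt "3 -10.5 0 0 0 0" --pt "4 -14 0 0 0 0" --pt "5 -17 0 0 0 0" --pt "5.6 -18.9 0 0 0 0" --pt "5.6 -18.9 0 0 0 0" --pt "5.6 -18.9 0 0 0 0"

```text
t: 19.32
eef_pos: [669.3, -11.2, 323.7]
tcp_rot: [3.142, 0.002, -0.017]
ft_force: [0.2, -0.3, 0.3]
opening: 0.733
```

>>> arm_command --pt "0 0 1 0 0 0" --pt "0 0 3 0 0 0" --pt "0 0 6 0 0 0" --pt "0 0 8 0 0 0" --pt "0 0 9 0 0 0" --pt "0 0 9 0 0 0" --pt "0 0 9 0 0 0"

```text
t: 19.9
eef_pos: [669.4, -13.0, 235.1]
tcp_rot: [3.142, 0.001, -0.021]
ft_force: [-0.2, 0.3, 0.4]
opening: 0.737
```

```bash
python3 - <<'E'
from h import *
np.set_printoptions(precision=2,suppress=True)
s=state();print(s['t'],s['eef_pos'],s['ft_force'],tool([669.8,-12.2,65]))
E
```

```text
19.9 [669.42 -12.98 235.05] [-0.19  0.33  0.42] [ 0.05 -0.08 -0.12]
```

>>> arm_command --pt "0 0 0 0 0 0" --pt "0 0 0 0 0 0" --pt "0 0 0 0 0 0" --pt "0 0 0 0 0 0" --pt "0 0 0 0 0 0" --pt "0 0 0 0 0 0" --pt "0 0 0 0 0 0" --pt "0 0 -2 0 0 0" --pt "0 0 -5 0 0 0" --pt "0 0 -8 0 0 0" --pt "0 0 -11 0 0 0" --pt "0 0 -12 0 0 0" --jaw 2

```text
t: 20.9
eef_pos: [669.6, -12.0, 359.7]
tcp_rot: [3.141, -0.006, -0.019]
ft_force: [0.6, -0.6, 0.1]
opening: 0.321
```

>>> arm_command --pt "-1.2 3 0 0 0 0" --pt "-2.5 6 0 0 0 0" --pt "-3.7 9 0 0 0 0" --pt "-5 12 0 0 0 0" --pt "-5.5 13.5 0 0 0 0" --pt "-5.5 13.5 0 0 0 0" --pt "-5.5 13.5 0 0 0 0" --pt "-5.5 13.5 0 0 0 0"

```text
t: 21.57
eef_pos: [612.0, -145.4, 354.7]
tcp_rot: [-3.141, 0.0, -0.019]
ft_force: [-0.5, 1.7, -0.8]
opening: 0.317
```

```bash
python3 - <<'E'
from h import *
np.set_printoptions(precision=2,suppress=True)
s=state();print(s['t'],s['eef_pos'],s['opening'],tool([611.5,-146.5,64.2]))
cv2.imwrite('pics/s7.png',read_camera('scene')[:,:,::-1])
E
```

```text
21.5667 [ 611.98 -145.43  354.75] 0.3165611214197949 [-0.03  0.12 11.92]
```

View pics/s7.png

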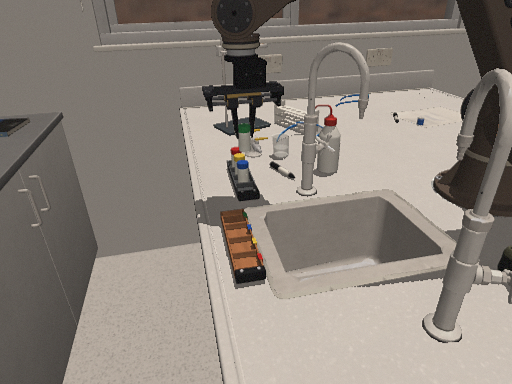

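Three pots stand in the grey rack in the order red, yellow, blue. Green is held above its well and the forearm is well above the tap. Lowering.

>>> arm_command --pt "0 0.2 1.5 0 0 0" --pt "0 0.2 4 0 0 0" --pt "0 0.2 7 0 0 0" --pt "0 0.2 9 0 0 0" --pt "0 0.2 10.5 0 0 0" --pt "0 0.2 11.4 0 0 0" --pt "0 0.2 11.9 0 0 0" --pt "0 0.2 12 0 0 0" --pt "0 0.2 12 0 0 0" --pt "0 0.2 12 0 0 0" --pt "0 0.2 12 0 0 0"

```text
t: 22.53
eef_pos: [611.9, -147.9, 235.8]
tcp_rot: [3.141, -0.001, -0.019]
ft_force: [0.0, -0.4, -1.0]
opening: 0.319
```

>>> arm_command --pt "0 0 0.05 0 0 0" --pt "0 0 0.05 0 0 0"

```text
t: 22.7
eef_pos: [611.8, -148.0, 235.2]
tcp_rot: [3.141, -0.001, -0.019]
ft_force: [0.3, 0.8, 1.6]
opening: 0.321
```

>>> arm_command --pt "0 0 0 0 0 0" --pt "0 0 0 0 0 0" --pt "0 0 0 0 0 0" --pt "0 0 0 0 0 0" --pt "0 0 0 0 0 0" --pt "0 0 0 0 0 0" --pt "0 0 -2 0 0 0" --pt "0 0 -4 0 0 0" --pt "0 0 -7 0 0 0" --pt "0 0 -10 0 0 0" --pt "0 0 -14 0 0 0" --pt "0 0 -16 0 0 0" --jaw 7

```text
t: 23.7
eef_pos: [611.8, -148.0, 399.0]
tcp_rot: [3.14, -0.004, -0.019]
ft_force: [1.1, 0.1, -0.4]
opening: 0.737
```

>>> arm_command --pt "0 4 0 0 0 0" --pt "0 8 0 0 0 0" --pt "0 12 0 0 0 0" --pt "0 16 -1 0 0 0" --pt "0 20 -2 0 0 0" --pt "0 24 -2 0 0 0" --pt "0 26 -2 0 0 0" --pt "0 26 -2 0 0 0" --pt "0 26 -2 0 0 0"

```text
t: 24.45
eef_pos: [606.2, -408.8, 414.0]
tcp_rot: [-3.141, 0.001, -0.021]
ft_force: [-1.1, 1.3, -0.3]
opening: 0.736
```

```bash
python3 - <<'E'
from h import *
np.set_printoptions(precision=2,suppress=True)
s=state();m=camera_model('wrist');w=read_camera('wrist')[:,:,::-1];sc=read_camera('scene')[120:290,180:320,::-1]
cv2.imwrite('pics/f.png',np.hstack([cv2.resize(w,(480,360)),cv2.resize(sc,(296,360),interpolation=cv2.INTER_CUBIC)]))
print(s['t'],s['eef_pos'])
for y in (78,26,-26,-78): 
    p=[609.9+.0234*y,-224+y]; print('cap',pix('wrist',[*p,75],m)*480/512)
E
```

```text
24.45 [ 606.24 -408.82  413.99]
cap [ 237.05 -124.53]
cap [236.92 -53.12]
cap [236.8  10.6]
cap [236.69  67.82]
```

View pics/f.png

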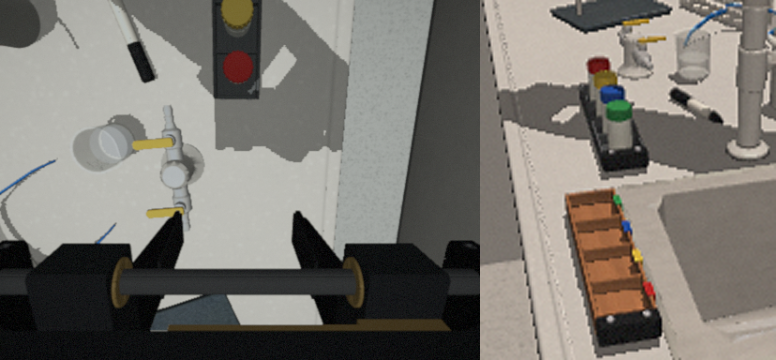

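Red is at (237,67) and yellow at (237,12), both within about 2 px of prediction. The scene crop shows green, blue, yellow and red upright, counting from the grey rack's black end, and the wooden rack is empty.

```bash
python3 -c "
from cell import *
print(job_done())"
```

```text
the job is handed in; nothing more can be done
None
```

All four pots are now in the grey rack in reverse order, and I handed the job in at about 24.5 s of the 99 s allowed. From the grey rack's black end they run green, blue, yellow, red. In the wooden rack they ran red, yellow, blue, green from its black end.

**Last checks:** The scene picture shows all four pots upright in the grey rack and the wooden rack empty. The wrist picture put the red and yellow caps within about 2 px of where they should be. I did not measure blue and green from the wrist camera at the end. They rest on their recorded release positions, within about 2 mm of the estimated well centres. Wrist forces stayed under about 3 N in every reading, and the arm ended clear of everything.

**Disagreement:** The top and wrist cameras differed by about 3 mm on the grey rack's position. I used the wrist values. The marker and beaker looked undisturbed in the last pictures. The last picture did not show the wash bottle fully, but the arm never went near it.

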